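Find the rattling parts case and hold it out

ROBOT

A 6-joint arm with a two-finger parallel gripper is mounted at the origin on the work surface. World frame = base frame: x ahead of the robot, y to its left, z up, the work surface at z = 0. Lengths are in m, angles in rad, forces in N, time in s.
With the tool pointing down it reaches from about 0.3 to 0.95 m from the base axis. Payload 3.1 kg.
Tool frame: the origin (TCP) lies between the finger pads; the fingertips stand 8 mm ahead of it and the grasp point (between the pads) lies 11 mm behind it (ctrl.tips_ahead is the distance from the TCP to the fingertips, in m); z points along the fingers, y is the line along which they close (so a half turn about z gives the same grasp; the last joint's range is limited). The gripper opens to 85 mm and grips with 20 to 120 N. Pads are 22 mm wide; open, the fingers measure 114 mm over their backs; the gripper's body (76 mm by 85 mm) begins 54 mm behind the grasp point. The pads swing forward as they close: fully open they stand 13 mm farther back than shut.
Start: joints at [1.236, 0.308, 1.634, -0, 1.2, -0.07], TCP at [0.164, 0.603, 0.239] pointing down, gripper open.
Joint ranges: [-3.06, 3.06], [-0.79, 1.96], [0.05, 2.63], [-1.19, 4.34], [0.05, 2.64], [-2.94, 2.94]. Speed limits (rad/s): [2.79, 2.79, 3.14, 3.14, 3.14, 3.14].

INTERFACE

Orientations are given as a unit quaternion [x, y, z, w].
In Python, from cell import telemetry, optics, finish_job, ctrl gives the robot as it stands.
- The arm moves only by the tool servo_tool, never from a script. Its argument "deltas" is a list of rows, each an object with "angular": the turn, a rotation vector about the tool's x, y, z in rad, a list of three; "translation": the shift along the tool's x, y, z in mm, a list of three; "gripper": the gripper command: -1 is fully open, 1 is shut, values between are in proportion. In form: [{"angular": [rx, ry, rz], "translation": [tx, ty, tz], "gripper": gripper}, ...]. A call has 1 to 5 rows; each row is the pose to reach, as a shift and turn from the pose commanded when the call began, along the tool's axes at that moment; what a row does not reach only later rows make up. A row lasts 1/12 s, in which the tool goes at most 41.7 mm and 7.16 degrees, less where a joint would pass 70% of its speed; a pose out of reach is approached as far as the arm can. A call with a gripper value outside its range is refused whole. The fingers move at their own pace and stop on an object; "newtons" is the grip in N (left out, the last holds). Time passes only in rows, so rows that repeat a pose let the fingers close. It gives the time, the measured TCP pose, the force, the opening and the grip force at its end, in the units of the state.
- telemetry.read_state(): the state, without advancing time (a new reading comes with each control period).
- optics.grab_frame(name): name is "scene" or "top" or "wrist"; returns (picture, depth): 384x512x3 uint8, red, green, blue; 384x512 float32, m along the optical axis (not along the pixel's ray), 0 where there is no reading.
- optics.get_calibration(name): a dict with "K" (3x3 intrinsics, pixels), "rvec" (rotation vector, rad) and "tvec" (3), from world to camera coordinates, as OpenCV has them. Camera axes: x right, y down, z forward; pixel columns grow to the right and rows downward; lengths in m; the calibration is good to about 2 mm. A picture is of the moment at which its call begins: read the wrist's pose just before it. get_calibration takes no time and is no camera call; for the wrist camera it gives the pose at the moment of the call.
- finish_job(): hands the job in; it is judged then, once.
The state is a dict: "time_s": time; "joint_pos": joint angles; "qvel": joint speeds; "tau": joint torques, N m; "position": TCP position; "tcp_rot": TCP orientation; "contact_force": force on the tool from outside, world axes, zero at the start; "moment": the same for the moment, N m; "gripper_width": finger opening in m; "grasp_force": force on a finger pad.
Only numpy, scipy, OpenCV 4.12 (cv2) and the standard library are available. Lean on these libraries where they do the work, as an engineer would, in place of code of your own. Each camera call takes 0.05 s, during which the arm holds its last target. There are 200 camera calls.

TASK

Exactly one of the three closed blue cases on the carver's bench has a loose part inside: lift cases one at a time and shake or tip each lengthwise, back and forth several times, to feel which one rattles (do shake the rattling one too, even when it is the last one left), and set each silent case down again, upright and without dropping it, where it stood. Hold the rattling case out level over the middle of the round red mat, about 15 cm above the bench, and finish while holding it still there in the gripper: do not put it down or let go. Leave the glue bottle, the mallet and the pencil holder alone.

Things in the scene. Friction and masses are not known exactly. Their poses are not given: they have to be found in the camera images.
- case_a: One of three identical closed blue parts cases: black seam, blank white label on top, steel latch on each end; 110 mm long (x), 48 mm wide (y), 44 mm high. Rigid, never opened, 4 mm walls, hollow 102 mm long. Origin at the centre of its underside, z up; it rests flat on the bench. Grip it across its 48 mm width. Which of the three rattles changes at random: see case_b and case_c.
- case_b: A case just like case_a. Exactly one of the three, any of them, holds one loose round steel part, 30 mm, 111 g, that rolls freely lengthwise, 36 mm either way from the middle: felt as knocks when shaken, or as a shift of weight towards the low end when the case is tipped lengthwise.
- case_c: A case just like case_a. The silent two hold nothing loose: their centre of mass stays at the middle. Without the loose part each case weighs 150 to 400 g at random, so weight alone tells nothing.
- mat: Round red mat with a black middle, 120 mm across, 3 mm thick, fixed flat on the bench beyond the cases; origin at its centre on the bench surface. The rattling case is held out over it.
- glue: White glue bottle, 56 mm across, 150 mm high, standing; origin at the centre of its foot. Bystander: leave it standing where it is.
- mallet: Carver's round wooden mallet standing on its head, 96 mm across and 211 mm high, handle up; origin at the centre of its foot. Bystander: leave it standing where it is.
- holder: Terracotta cup, 74 mm across, with pencils and a small chisel standing in it, 176 mm high in all; origin at the centre of its foot. Bystander: leave it standing where it is.
Not all that is in view belongs to the job. Leave any orange look-alike of the case_c alone.

How it is judged:
On the way, in this order (a step that is already met when the one before it is completed fails the run):
1. in the lifted rattling case the loose part has run to one end (((distance between slug_c0 and case_a below 0.055 m and height (world z) of case_a above 0.03 m and (x of slug_c0 in the frame of case_a above 0.015 m or x of slug_c0 in the frame of case_a below -0.015 m)) or (distance between slug_c0 and case_b below 0.055 m and height (world z) of case_b above 0.03 m and (x of slug_c0 in the frame of case_b above 0.015 m or x of slug_c0 in the frame of case_b below -0.015 m)) or (distance between slug_c0 and case_c below 0.055 m and height (world z) of case_c above 0.03 m and (x of slug_c0 in the frame of case_c above 0.015 m or x of slug_c0 in the frame of case_c below -0.015 m)))).
2. still lifted, the loose part runs back through the middle (((distance between slug_c0 and case_a below 0.055 m and height (world z) of case_a above 0.03 m and x of slug_c0 in the frame of case_a between -0.01 and 0.01 m) or (distance between slug_c0 and case_b below 0.055 m and height (world z) of case_b above 0.03 m and x of slug_c0 in the frame of case_b between -0.01 and 0.01 m) or (distance between slug_c0 and case_c below 0.055 m and height (world z) of case_c above 0.03 m and x of slug_c0 in the frame of case_c between -0.01 and 0.01 m))).
3. still lifted, the loose part has run to an end again: the case has been shaken (((distance between slug_c0 and case_a below 0.055 m and height (world z) of case_a above 0.03 m and (x of slug_c0 in the frame of case_a above 0.015 m or x of slug_c0 in the frame of case_a below -0.015 m)) or (distance between slug_c0 and case_b below 0.055 m and height (world z) of case_b above 0.03 m and (x of slug_c0 in the frame of case_b above 0.015 m or x of slug_c0 in the frame of case_b below -0.015 m)) or (distance between slug_c0 and case_c below 0.055 m and height (world z) of case_c above 0.03 m and (x of slug_c0 in the frame of case_c above 0.015 m or x of slug_c0 in the frame of case_c below -0.015 m)))).
At the end, for the whole second after the job is handed in: The case with the loose part (slug) is gripped (over 2 N), still, level within 0.2 rad, underside 90 to 240 mm above the bench, centre within 60 mm of the mat's centre; the two silent cases rest upright on the bench, let go, within 60 mm of where they started (((distance between slug_c0 and case_a below 0.055 m and horizontal distance between case_a and mat below 0.06 m and height (world z) of case_a between 0.09 and 0.24 m and angle between case_a's own z axis and vertical below 0.2 rad and contact force between case_a and the fingers above 2 N and linear speed of case_a below 0.03 m/s and distance of each of case_b, case_c from where it was at the start of the episode below 0.06 m and height (world z) of each of case_b, case_c below 0.006 m and angle between each of case_b, case_c's own z axis and vertical below 0.1 rad and linear speed of each of case_b, case_c below 0.02 m/s and contact force between each of case_b, case_c and the fingers below 0.1 N) or (distance between slug_c0 and case_b below 0.055 m and horizontal distance between case_b and mat below 0.06 m and height (world z) of case_b between 0.09 and 0.24 m and angle between case_b's own z axis and vertical below 0.2 rad and contact force between case_b and the fingers above 2 N and linear speed of case_b below 0.03 m/s and distance of each of case_a, case_c from where it was at the start of the episode below 0.06 m and height (world z) of each of case_a, case_c below 0.006 m and angle between each of case_a, case_c's own z axis and vertical below 0.1 rad and linear speed of each of case_a, case_c below 0.02 m/s and contact force between each of case_a, case_c and the fingers below 0.1 N) or (distance between slug_c0 and case_c below 0.055 m and horizontal distance between case_c and mat below 0.06 m and height (world z) of case_c between 0.09 and 0.24 m and angle between case_c's own z axis and vertical below 0.2 rad and contact force between case_c and the fingers above 2 N and linear speed of case_c below 0.03 m/s and distance of each of case_a, case_b from where it was at the start of the episode below 0.06 m and height (world z) of each of case_a, case_b below 0.006 m and angle between each of case_a, case_b's own z axis and vertical below 0.1 rad and linear speed of each of case_a, case_b below 0.02 m/s and contact force between each of case_a, case_b and the fingers below 0.1 N))); the arm keeps its last pose, push and grip.
It fails at once if a case is dropped (moves faster than 0.5 m/s out of the fingers) ((contact force between case_a and the fingers below 0.05 N and linear speed of case_a above 0.5 m/s) or (contact force between case_b and the fingers below 0.05 N and linear speed of case_b above 0.5 m/s) or (contact force between case_c and the fingers below 0.05 N and linear speed of case_c above 0.5 m/s)).
It fails at once if the glue is pushed more than 30 mm or knocked over (distance of glue from where it was at the start of the episode above 0.03 m or angle between glue's own z axis and vertical above 0.4 rad).
It fails at once if the mallet is pushed more than 30 mm or knocked over (distance of mallet from where it was at the start of the episode above 0.03 m or angle between mallet's own z axis and vertical above 0.4 rad).
It fails at once if the holder is pushed more than 30 mm or knocked over (distance of holder from where it was at the start of the episode above 0.03 m or angle between holder's own z axis and vertical above 0.4 rad).
It also fails if it takes over 72 s, if anything falls off the work surface, if the arm or the gripper's body presses on something with over 40 N, if the wrist force passes 120 N, or if a joint passes its speed limit or range.

## Working session

There is one attempt and no reset: what is moved stays moved. The work goes in short steps, Python scripts to look and compute and a tool call to move; the robot and the scene stay as the last step left them, time stands still between calls to the robot, and variables do not carry over. Pictures are saved under pics/ and viewed, at most 10 in all, crops included, and the job is handed in when it is done.

Besides the shell and the picture viewer there is one more tool, called after "Call:" as name(argument=value, ...), one argument or row to a line, values as JSON. servo_tool: Moves the arm, as the interface text tells. Its arguments: {"type":"object","properties":{"deltas":{"type":"array","items":{"type":"object","properties":{"angular":{"type":"array","items":{"type":"number"}},"translation":{"type":"array","items":{"type":"number"}},"gripper":{"type":"number"}}}},"newtons":{"type":"number"}},"required":["deltas"]}

```bash
ls; mkdir -p pics; python3 - <<'E'
from cell import telemetry, optics, ctrl
import cv2,numpy as np
print(telemetry.read_state())
ims=[]
for n in("scene","top"):
    p,d=optics.grab_frame(n); np.savez(f"{n}.npz",p=p,d=d,**optics.get_calibration(n)); cv2.imwrite(f"pics/{n}0.png",p[:,:,::-1])
E
```

```text
pics
{'time_s': 0.0, 'joint_pos': array([ 1.23631808e+00,  3.08965669e-01,  1.63521169e+00, -6.42535920e-05,
        1.19970689e+00, -6.97021707e-02]), 'qvel': array([ 1.23281040e-03, -4.94532546e-04, -8.70355574e-04,  1.33196450e-03,
       -1.32184325e-03,  4.30928673e-05]), 'tau': array([-1.24857394e-05, -4.15238607e+01, -2.76670665e+01, -1.24991939e-04,
        9.95820476e-03,  4.46367935e-06]), 'position': array([0.16333512, 0.602434  , 0.23805959]), 'tcp_rot': array([ 1.31989988e-01,  9.91250387e-01, -1.12848189e-03, -2.00663003e-04]), 'contact_force': array([ 0.54886132,  0.13934212, -0.61334756]), 'moment': array([0.00771619, 0.06141083, 0.02313828]), 'grasp_force': 0.0, 'gripper_width': 0.08512649628953532}
```

View pics/top0.png

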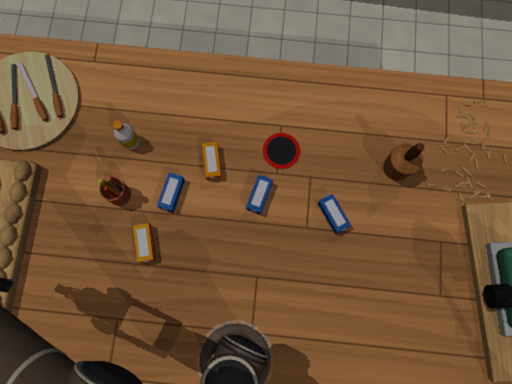

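View pics/scene0.png

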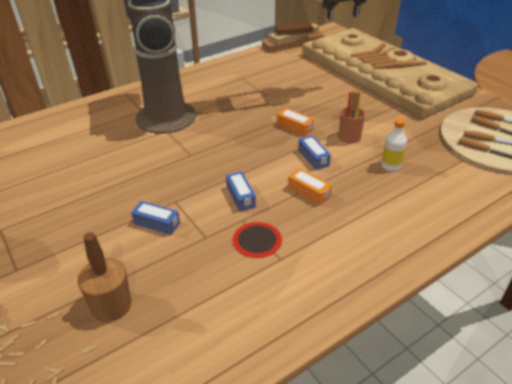

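The top view shows blue cases at about (171,193), (260,195) and (335,214), with the mat at (282,151). The holder is at (115,191), the glue at (125,135), the mallet at (404,160), and two orange decoys at (211,160) and (143,243).

```bash
cat > h.py <<'E'
import numpy as np,cv2
from scipy.spatial.transform import Rotation as R
def ray(c,uv,z):
    Rm=cv2.Rodrigues(np.float64(c['rvec']))[0]; t=np.float64(c['tvec']).ravel()
    o=-Rm.T@t; d=Rm.T@np.linalg.inv(c['K'])@np.array([uv[0],uv[1],1.])
    return o+d*(z-o[2])/d[2]
def labels(p,c):
    """white labels surrounded by blue -> (centre xy, long axis angle)"""
    hsv=cv2.cvtColor(p,cv2.COLOR_RGB2HSV); out=[]
    blue=cv2.inRange(hsv,(100,120,40),(125,255,255))
    n,l,s,ce=cv2.connectedComponentsWithStats(cv2.morphologyEx(blue,cv2.MORPH_CLOSE,np.ones((3,3))))
    for i in range(1,n):
        if s[i,4]<100: continue
        x,y,w,h=s[i,:4]
        hull=cv2.fillConvexPoly(np.zeros(blue.shape,np.uint8),cv2.convexHull(np.argwhere(l==i)[:,::-1].astype(np.int32)),255)
        wm=cv2.inRange(hsv,(0,0,120),(180,90,255))&hull
        pts=np.argwhere(wm>0)[:,::-1]
        if len(pts)<40: continue
        q=np.array([ray(c,u,.044)[:2] for u in pts]); m=q.mean(0)
        e,v=np.linalg.eigh(np.cov((q-m).T)); a=v[:,1]
        out.append((m,np.degrees(np.arctan2(a[1],a[0])),np.sqrt(e*12),len(pts)))
    return out
E
python3 - <<'E'
from h import *
d=dict(np.load('top.npz')); p=d['p']
for o in labels(p,d): print(o)
print('cam',ray(d,(256,192),0))
hsv=cv2.cvtColor(p,cv2.COLOR_RGB2HSV)
red=(cv2.inRange(hsv,(0,200,120),(4,255,255))|cv2.inRange(hsv,(174,200,120),(180,255,255)))
red[:, :255]=0; red[:,310:]=0
print('mat',ray(d,cv2.minEnclosingCircle(np.argwhere(red>0)[:,::-1].astype(np.int32))[0],.003))
for n,u in dict(glue=(131,143),holder=(113,194),mallet=(403,163),or1=(211,160),or2=(143,243)).items(): print(n,ray(d,u,.03))
s=d['d']
for u in((404,160),(125,130),(110,188)): print(u,s[u[1],u[0]])
# depth-based obstacle clouds
Rm=cv2.Rodrigues(d['rvec'])[0];t=d['tvec'].ravel()
v,u=np.mgrid[:384,:512];P=np.stack([u*s,v*s,s],-1)@np.linalg.inv(d['K']).T
W=(P-t)@Rm
for n,(a,b,c2,e) in dict(glue=(105,115,145,155),holder=(90,170,135,212),mallet=(380,135,430,185)).items():
    w=W[b:e,a:c2].reshape(-1,3);w=w[(w[:,2]>.02)&(w[:,2]<.3)];print(n,w.min(0),w.max(0))
E
```

```text
(array([0.46152316, 0.24890715]), np.float64(169.63717835583546), array([0.0287528, 0.0821917]), 256)
(array([ 0.48320531, -0.01993034]), np.float64(165.17237960393197), array([0.02887644, 0.08302069]), 258)
(array([ 0.44729106, -0.24890013]), np.float64(-146.48806438175131), array([0.02851318, 0.08313049]), 264)
cam [ 0.49435079 -0.00952423  0.        ]
mat [ 0.63748217 -0.07444446  0.003     ]
glue [0.60257883 0.39270652 0.03      ]
holder [0.43627874 0.42028116 0.03      ]
mallet [ 0.62585623 -0.45119212  0.03      ]
or1 [0.57377417 0.1384315  0.03      ]
or2 [0.29905757 0.30656771 0.03      ]
(404, 160) 1.313318
(125, 130) 1.3238662
(110, 188) 1.3284504
glue [0.58608601 0.3737768  0.02058286] [0.64232751 0.42873298 0.15650683]
holder [0.4047647  0.37022754 0.02051769] [0.47646447 0.44528047 0.17476965]
mallet [ 0.57009996 -0.48474626  0.02009699] [ 0.66308668 -0.39081485  0.21560379]
```

Call:
servo_tool(
  deltas=[
    {"translation":[-30,-20,0],"angular":[0,0,0],"gripper":-1},
    {"translation":[-64,-44,0],"angular":[0,0,0],"gripper":-1},
    {"translation":[-98,-67,0],"angular":[0,0,0],"gripper":-1},
    {"translation":[-130,-90,0],"angular":[0,0,0],"gripper":-1},
    {"translation":[-164,-114,0],"angular":[0,0,0],"gripper":-1},
  ],
  newtons=60,
)

```text
time_s: 0.52
position: [0.2924, 0.4486, 0.2387]
tcp_rot: [0.132, 0.991, -0.0, -0.0]
contact_force: [0.3, -0.5, 0.2]
gripper_width: 0.0851
grasp_force: 0.0
```

Call:
servo_tool(
  deltas=[
    {"translation":[-34,-24,0],"angular":[0,0,0],"gripper":-1},
    {"translation":[-68,-47,0],"angular":[0,0,0],"gripper":-1},
    {"translation":[-102,-70,0],"angular":[0,0,0],"gripper":-1},
    {"translation":[-126,-87,0],"angular":[0,0,0],"gripper":-1},
    {"translation":[-146,-101,0],"angular":[0,0,0],"gripper":-1},
  ],
)

```text
time_s: 0.93
position: [0.4076, 0.3122, 0.2389]
tcp_rot: [0.133, 0.991, -0.0, -0.0]
contact_force: [-0.2, 0.0, -0.7]
gripper_width: 0.0856
grasp_force: 0.0
```

Call:
servo_tool(
  deltas=[
    {"translation":[-30,-20,10],"angular":[0,0,-0.04],"gripper":-1},
    {"translation":[-50,-35,30],"angular":[0,0,-0.08],"gripper":-1},
    {"translation":[-60,-41,50],"angular":[0,0,-0.08],"gripper":-1},
    {"translation":[-65,-45,70],"angular":[0,0,-0.08],"gripper":-1},
    {"translation":[-65,-45,70],"angular":[0,0,-0.08],"gripper":-1},
  ],
)

```text
time_s: 1.35
position: [0.4549, 0.2512, 0.1648]
tcp_rot: [0.093, 0.996, -0.002, -0.004]
contact_force: [-1.6, -0.6, -0.4]
gripper_width: 0.0854
grasp_force: 0.0
```

```bash
cat >> h.py <<'E'
def plan(x,y,z,yaw):
    """tool-frame shift (mm) and turn to a down-pointing pose; yaw (deg) of tool x, mod 180"""
    from cell import telemetry
    s=telemetry.read_state(); r=R.from_quat(s['tcp_rot']); a=r.as_matrix()
    y0=np.degrees(np.arctan2(a[1,0],a[0,0])); dy=(yaw-y0+90)%180-90
    tgt=R.from_euler('z',y0+dy,degrees=True)*R.from_euler('x',180,degrees=True)
    print('t',s['time_s'],'pos',s['position'].round(4),'yaw',y0.round(2),'w',s['gripper_width'],'joints',s['joint_pos'].round(2))
    print('shift mm',(r.inv().apply(np.array([x,y,z])-s['position'])*1000).round(1),'rotvec',(r.inv()*tgt).as_rotvec().round(4))
E
python3 - <<'E'
from h import *
from cell import optics
c=optics.get_calibration('wrist'); p,_=optics.grab_frame('wrist'); cv2.imwrite('pics/w1.png',p[:,:,::-1])
for o in labels(p,c): print(o)
plan(.4615,.249,.018,169.6)
E
```

```text
(array([0.460743  , 0.24795473]), np.float64(168.7508659448372), array([0.02635876, 0.08436618]), 2943)
t 1.4 pos [0.4555 0.2525 0.1666] yaw 169.31 w 0.08538944519338534 joints [ 0.42  0.2   1.93  0.    1.02 -0.96]
shift mm [ -7.4  -1.8 148.6] rotvec [-0.0037 -0.0056 -0.005 ]
```

View pics/w1.png

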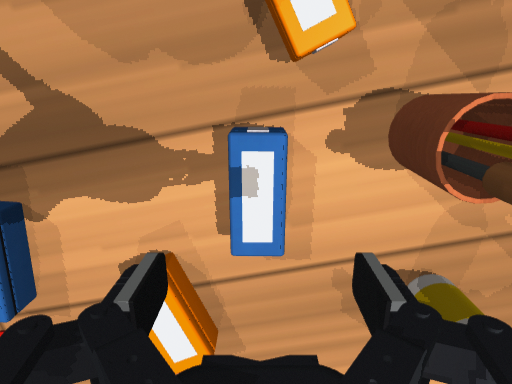

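The wrist view shows the left case centred at about (258,195), upright in the frame and clear of the fingers. I'll descend and grip it.

Call:
servo_tool(
  deltas=[
    {"translation":[-3,-1,30],"angular":[0,0,0],"gripper":-1},
    {"translation":[-6,-3,62],"angular":[0,0,0],"gripper":-1},
    {"translation":[-6,-3,94],"angular":[0,0,0],"gripper":-1},
    {"translation":[-6,-3,118],"angular":[0,0,0],"gripper":-1},
    {"translation":[-6,-3,130],"angular":[0,0,0],"gripper":-1},
  ],
)

```text
time_s: 1.82
position: [0.461, 0.2502, 0.0374]
tcp_rot: [0.092, 0.996, -0.001, -0.002]
contact_force: [-0.7, 0.5, -0.6]
gripper_width: 0.0857
grasp_force: 0.0
```

Call:
servo_tool(
  deltas=[
    {"translation":[0,0,12],"angular":[0,0,0],"gripper":-1},
    {"translation":[0,0,17],"angular":[0,0,0],"gripper":-1},
    {"translation":[0,0,17],"angular":[0,0,0],"gripper":-0.4},
    {"translation":[0,0,17],"angular":[0,0,0],"gripper":0.2},
    {"translation":[0,0,17],"angular":[0,0,0],"gripper":1},
  ],
)

```text
time_s: 2.23
position: [0.464, 0.2504, 0.0238]
tcp_rot: [0.092, 0.996, 0.0, 0.001]
contact_force: [-1.3, -6.2, 3.0]
gripper_width: 0.052
grasp_force: 2.5
```

Call:
servo_tool(
  deltas=[
    {"translation":[0,0,0],"angular":[0,0,0],"gripper":1},
    {"translation":[0,0,0],"angular":[0,0,0],"gripper":1},
    {"translation":[0,0,0],"angular":[0,0,0],"gripper":1},
    {"translation":[0,0,0],"angular":[0,0,0],"gripper":1},
  ],
)

```text
time_s: 2.57
position: [0.4642, 0.2503, 0.0241]
tcp_rot: [0.092, 0.996, 0.0, 0.001]
contact_force: [-1.4, -2.3, 5.6]
gripper_width: 0.0474
grasp_force: 65.3
```

```bash
python3 - <<'E'
from h import *
from cell import telemetry
plan(.461,.2485,.018,169.2)
s=telemetry.read_state();print(s['contact_force'],s['moment'],s['grasp_force'])
E
```

```text
t 2.5667 pos [0.4642 0.2503 0.0241] yaw 169.43 w 0.04736575662388413 joints [ 0.41  0.43  1.98 -0.    0.72 -0.97]
shift mm [ 2.8 -2.4  6.1] rotvec [0.001  0.0024 0.0041]
[-1.41179162 -2.34496403  5.55898114] [-0.50451312  0.17416637  0.06948799] 65.26257812976837
```

Call:
servo_tool(
  deltas=[
    {"translation":[0,0,-10],"angular":[0,0,0],"gripper":1},
    {"translation":[0,0,-30],"angular":[0,0,0],"gripper":1},
    {"translation":[0,0,-60],"angular":[0,0,0],"gripper":1},
    {"translation":[0,0,-85],"angular":[0,0,0],"gripper":1},
    {"translation":[0,0,-100],"angular":[0,0,0],"gripper":1},
  ],
)

```text
time_s: 2.98
position: [0.4635, 0.2507, 0.1249]
tcp_rot: [0.092, 0.996, 0.001, 0.001]
contact_force: [1.3, -0.1, -4.5]
gripper_width: 0.0468
grasp_force: 64.1
```

Call:
servo_tool(
  deltas=[
    {"translation":[0,0,-5],"angular":[0,0,0],"gripper":1},
    {"translation":[0,0,-5],"angular":[0,0,0],"gripper":1},
    {"translation":[0,0,-5],"angular":[0,0,0],"gripper":1},
  ],
)

```text
time_s: 3.23
position: [0.4618, 0.2497, 0.1265]
tcp_rot: [0.092, 0.996, -0.0, -0.001]
contact_force: [-0.0, -0.4, -5.8]
gripper_width: 0.0468
grasp_force: 64.1
```

```bash
cat >> h.py <<'E'
def feel():
    from cell import telemetry
    s=telemetry.read_state(); r=R.from_quat(s['tcp_rot'])
    print('t',round(s['time_s'],2),'pos',s['position'].round(4),'F',s['contact_force'].round(2),'Mtool',r.inv().apply(s['moment']).round(3),'Mw',s['moment'].round(3),'tau',s['tau'].round(3),'w',round(s['gripper_width'],4),'g',round(s['grasp_force'],1))
E
python3 -c "
from h import *; feel()"
```

```text
t 3.23 pos [0.4618 0.2497 0.1265] F [-0.04 -0.39 -5.77] Mtool [0.014 0.025 0.018] Mw [-0.009  0.027 -0.018] tau [-0.0000e+00 -3.8441e+01 -2.5990e+01  6.0000e-03 -7.0000e-02  0.0000e+00] w 0.0468 g 64.1
```

Call:
servo_tool(
  deltas=[
    {"translation":[0,0,0],"angular":[0,0.12,0],"gripper":1},
    {"translation":[0,0,0],"angular":[0,0.24,0],"gripper":1},
    {"translation":[0,0,0],"angular":[0,0.35,0],"gripper":1},
    {"translation":[0,0,0],"angular":[0,0.35,0],"gripper":1},
    {"translation":[0,0,0],"angular":[0,0.35,0],"gripper":1},
  ],
)

```text
time_s: 3.65
position: [0.4626, 0.249, 0.1244]
tcp_rot: [0.092, 0.98, 0.015, -0.174]
contact_force: [-0.6, 0.2, -4.5]
gripper_width: 0.0472
grasp_force: 64.1
```

Call:
servo_tool(
  deltas=[
    {"translation":[0,0,0],"angular":[0,0,0],"gripper":1},
    {"translation":[0,0,0],"angular":[0,0,0],"gripper":1},
    {"translation":[0,0,0],"angular":[0,0,0],"gripper":1},
    {"translation":[0,0,0],"angular":[0,0,0],"gripper":1},
  ],
)

```text
time_s: 3.98
position: [0.462, 0.2504, 0.1278]
tcp_rot: [0.09, 0.981, 0.016, -0.173]
contact_force: [0.4, -0.5, -4.3]
gripper_width: 0.047
grasp_force: 64.1
```

```bash
python3 -c "
from h import *; feel()"
```

```text
t 3.98 pos [0.462  0.2504 0.1278] F [ 0.43 -0.47 -4.31] Mtool [ 0.025 -0.406 -0.   ] Mw [-0.097 -0.394  0.009] tau [-6.5000e-02 -4.3654e+01 -2.3847e+01  7.1100e-01  1.6760e+00  1.0000e-03] w 0.047 g 64.1
```

Call:
servo_tool(
  deltas=[
    {"translation":[0,0,0],"angular":[0,-0.12,0],"gripper":1},
    {"translation":[0,0,0],"angular":[0,-0.24,0],"gripper":1},
    {"translation":[0,0,0],"angular":[0,-0.36,0],"gripper":1},
    {"translation":[0,0,0],"angular":[0,-0.48,0],"gripper":1},
    {"translation":[0,0,0],"angular":[0,-0.6,0],"gripper":1},
  ],
)

```text
time_s: 4.4
position: [0.4624, 0.2505, 0.1288]
tcp_rot: [0.092, 0.988, -0.011, 0.127]
contact_force: [0.2, -1.2, -5.1]
gripper_width: 0.0472
grasp_force: 64.1
```

Call:
servo_tool(
  deltas=[
    {"translation":[0,0,0],"angular":[0,-0.1,0],"gripper":1},
    {"translation":[0,0,0],"angular":[0,-0.1,0],"gripper":1},
    {"translation":[0,0,0],"angular":[0,-0.1,0],"gripper":1},
    {"translation":[0,0,0],"angular":[0,-0.1,0],"gripper":1},
    {"translation":[0,0,0],"angular":[0,-0.1,0],"gripper":1},
  ],
)

```text
time_s: 4.82
position: [0.4644, 0.2506, 0.1283]
tcp_rot: [0.092, 0.98, -0.015, 0.174]
contact_force: [1.6, 0.1, -4.5]
gripper_width: 0.047
grasp_force: 64.7
```

```bash
python3 -c "
from h import *; feel()"
```

```text
t 4.82 pos [0.4644 0.2506 0.1283] F [ 1.59  0.06 -4.54] Mtool [-0.01   0.392  0.056] Mw [ 0.1    0.381 -0.048] tau [ 3.3800e-01 -3.2067e+01 -2.4108e+01 -8.7100e-01 -8.6400e-01 -1.5000e-02] w 0.047 g 64.7
```

Call:
servo_tool(
  deltas=[
    {"translation":[0,0,0],"angular":[0,0.12,0],"gripper":1},
    {"translation":[0,0,0],"angular":[0,0.24,0],"gripper":1},
    {"translation":[0,0,0],"angular":[0,0.35,0],"gripper":1},
    {"translation":[0,0,0],"angular":[0,0.35,0],"gripper":1},
  ],
)

```text
time_s: 5.15
position: [0.47, 0.2503, 0.1294]
tcp_rot: [0.094, 0.996, 0.002, 0.002]
contact_force: [1.6, -0.1, -3.6]
gripper_width: 0.0471
grasp_force: 64.6
```

```bash
python3 -c "
from h import *; feel()"
```

```text
t 5.15 pos [0.47   0.2503 0.1294] F [ 1.65 -0.05 -3.56] Mtool [-0.018 -0.224 -0.001] Mw [-0.025 -0.223  0.   ] tau [  0.226 -36.24  -22.802   0.571   1.091  -0.6  ] w 0.0471 g 64.6
```

Call:
servo_tool(
  deltas=[
    {"translation":[0,0,0],"angular":[0,0,0],"gripper":1},
  ],
)

```text
time_s: 5.23
position: [0.4661, 0.2495, 0.1277]
tcp_rot: [0.094, 0.996, 0.0, 0.002]
contact_force: [-0.5, 0.1, -5.4]
gripper_width: 0.0469
grasp_force: 64.6
```

```bash
python3 -c "
from h import *; feel()"
```

```text
t 5.23 pos [0.4661 0.2495 0.1277] F [-0.5   0.08 -5.4 ] Mtool [ 0.021 -0.076 -0.003] Mw [-0.035 -0.071  0.003] tau [ -0.535 -37.395 -26.324   0.088  -0.059  -0.086] w 0.0469 g 64.6
```

Call:
servo_tool(
  deltas=[
    {"translation":[0,0,0],"angular":[0,0,0],"gripper":1},
  ],
)

```text
time_s: 5.32
position: [0.4628, 0.2494, 0.1267]
tcp_rot: [0.093, 0.996, -0.001, 0.0]
contact_force: [-0.7, -0.5, -5.5]
gripper_width: 0.0471
grasp_force: 64.6
```

```bash
python3 -c "
from h import *; feel()"
```

```text
t 5.32 pos [0.4628 0.2494 0.1267] F [-0.65 -0.48 -5.49] Mtool [ 0.049  0.055 -0.033] Mw [-0.038  0.063  0.033] tau [-5.5700e-01 -3.7481e+01 -2.6283e+01 -1.4000e-02 -1.3300e-01 -0.0000e+00] w 0.0471 g 64.6
```

Call:
servo_tool(
  deltas=[
    {"translation":[0,0,0],"angular":[0,0.12,0],"gripper":1},
    {"translation":[0,0,0],"angular":[0,0.24,0],"gripper":1},
    {"translation":[0,0,0],"angular":[0,0.35,0],"gripper":1},
    {"translation":[0,0,0],"angular":[0,0.35,0],"gripper":1},
    {"translation":[0,0,0],"angular":[0,0.35,0],"gripper":1},
  ],
)

```text
time_s: 5.73
position: [0.4625, 0.2496, 0.1259]
tcp_rot: [0.091, 0.981, 0.015, -0.173]
contact_force: [0.3, -0.4, -4.7]
gripper_width: 0.0471
grasp_force: 64.7
```

Call:
servo_tool(
  deltas=[
    {"translation":[0,0,0],"angular":[0,0,0],"gripper":1},
    {"translation":[0,0,0],"angular":[0,0,0],"gripper":1},
    {"translation":[0,0,0],"angular":[0,0,0],"gripper":1},
  ],
)

```text
time_s: 5.98
position: [0.4616, 0.2505, 0.1278]
tcp_rot: [0.09, 0.981, 0.016, -0.173]
contact_force: [0.5, 0.1, -4.9]
gripper_width: 0.0471
grasp_force: 64.7
```

Call:
servo_tool(
  deltas=[
    {"translation":[0,0,0],"angular":[0,-0.12,0],"gripper":1},
    {"translation":[0,0,0],"angular":[0,-0.24,0],"gripper":1},
    {"translation":[0,0,0],"angular":[0,-0.35,0],"gripper":1},
    {"translation":[0,0,0],"angular":[0,-0.35,0],"gripper":1},
  ],
)

```text
time_s: 6.32
position: [0.4571, 0.2501, 0.1271]
tcp_rot: [0.091, 0.996, -0.001, -0.001]
contact_force: [-2.7, -0.5, -5.1]
gripper_width: 0.0472
grasp_force: 64.6
```

```bash
python3 -c "
from h import *; feel()"
```

```text
t 6.32 pos [0.4571 0.2501 0.1271] F [-2.7  -0.49 -5.11] Mtool [ 0.028  0.165 -0.014] Mw [0.002 0.167 0.013] tau [ -0.073 -38.795 -27.699  -0.364  -1.147   0.401] w 0.0472 g 64.6
```

Call:
servo_tool(
  deltas=[
    {"translation":[0,0,0],"angular":[0,0,0],"gripper":1},
  ],
)

```text
time_s: 6.4
position: [0.4603, 0.2504, 0.1277]
tcp_rot: [0.091, 0.996, -0.0, -0.001]
contact_force: [0.4, 0.3, -4.9]
gripper_width: 0.047
grasp_force: 64.7
```

```bash
python3 -c "
from h import *; feel()"
```

```text
t 6.4 pos [0.4603 0.2504 0.1277] F [ 0.43  0.35 -4.85] Mtool [-0.008 -0.046 -0.053] Mw [-0.001 -0.046  0.053] tau [ 5.1000e-01 -3.7724e+01 -2.4169e+01 -3.0000e-02  3.1000e-02  5.7000e-02] w 0.047 g 64.7
```

Call:
servo_tool(
  deltas=[
    {"translation":[0,0,0],"angular":[0,0,0],"gripper":1},
  ],
)

```text
time_s: 6.48
position: [0.4631, 0.2506, 0.1281]
tcp_rot: [0.092, 0.996, 0.0, -0.0]
contact_force: [1.7, 0.3, -4.6]
gripper_width: 0.0468
grasp_force: 64.7
```

```bash
python3 -c "
from h import *; feel();plan(.461,.2485,.125,169.2)"
```

```text
t 6.48 pos [0.4631 0.2506 0.1281] F [ 1.67  0.34 -4.6 ] Mtool [ 0.053  0.027 -0.038] Mw [-0.047  0.036  0.038] tau [ 4.8700e-01 -3.7573e+01 -2.4128e+01  2.6000e-02  1.2700e-01 -1.0000e-03] w 0.0468 g 64.7
t 6.4833 pos [0.4631 0.2506 0.1281] yaw 169.45 w 0.04681230593245689 joints [ 0.41  0.26  1.95  0.    0.93 -0.97]
shift mm [ 1.7 -2.4  3.1] rotvec [ 0.0008 -0.0004  0.0044]
```

```bash
cat >> h.py <<'E'
def avg(n=8):
    from cell import telemetry,optics
    A=[]
    for i in range(n):
        optics.grab_frame('wrist'); s=telemetry.read_state(); r=R.from_quat(s['tcp_rot'])
        z=r.apply([1,0,0])[2]; A.append([np.arcsin(z),s['contact_force'][2],r.inv().apply(s['moment'])[1],s['tau'][4]])
    A=np.array(A); print('t',round(s['time_s'],2),'tilt,Fz,My,tau5',A.mean(0).round(4),'sd',A.std(0).round(3))
E
```

Call:
servo_tool(
  deltas=[
    {"translation":[0,0,0],"angular":[0,0.12,0],"gripper":1},
    {"translation":[0,0,0],"angular":[0,0.24,0],"gripper":1},
    {"translation":[0,0,0],"angular":[0,0.35,0],"gripper":1},
    {"translation":[0,0,0],"angular":[0,0.35,0],"gripper":1},
    {"translation":[0,0,0],"angular":[0,0.35,0],"gripper":1},
  ],
)

```text
time_s: 6.9
position: [0.4654, 0.2493, 0.1262]
tcp_rot: [0.092, 0.981, 0.016, -0.173]
contact_force: [-0.2, -0.6, -4.7]
gripper_width: 0.0469
grasp_force: 64.7
```

```bash
python3 -c "
from h import *; avg()"
```

```text
t 7.3 tilt,Fz,My,tau5 [ 0.3491 -4.6311 -0.3698  1.6365] sd [0.    0.304 0.017 0.034]
```

Call:
servo_tool(
  deltas=[
    {"translation":[0,0,0],"angular":[0,-0.12,0],"gripper":1},
    {"translation":[0,0,0],"angular":[0,-0.24,0],"gripper":1},
    {"translation":[0,0,0],"angular":[0,-0.32,0],"gripper":1},
    {"translation":[0,0,0],"angular":[0,-0.32,0],"gripper":1},
    {"translation":[0,0,0],"angular":[0,-0.32,0],"gripper":1},
  ],
)

```text
time_s: 7.72
position: [0.4612, 0.2505, 0.1277]
tcp_rot: [0.091, 0.996, 0.001, -0.016]
contact_force: [0.9, -0.1, -4.2]
gripper_width: 0.047
grasp_force: 64.7
```

```bash
python3 -c "
from h import *; avg(10)"
```

```text
t 8.22 tilt,Fz,My,tau5 [ 0.0305 -4.8657 -0.0161  0.1437] sd [0.    0.544 0.029 0.042]
```

Call:
servo_tool(
  deltas=[
    {"translation":[0,0,0],"angular":[0,-0.12,0],"gripper":1},
    {"translation":[0,0,0],"angular":[0,-0.24,0],"gripper":1},
    {"translation":[0,0,0],"angular":[0,-0.36,0],"gripper":1},
    {"translation":[0,0,0],"angular":[0,-0.38,0],"gripper":1},
    {"translation":[0,0,0],"angular":[0,-0.38,0],"gripper":1},
  ],
)

```text
time_s: 8.63
position: [0.4597, 0.2494, 0.1258]
tcp_rot: [0.09, 0.981, -0.017, 0.172]
contact_force: [0.2, -0.1, -5.0]
gripper_width: 0.0465
grasp_force: 64.7
```

```bash
python3 -c "
from h import *; avg()"
```

```text
t 9.03 tilt,Fz,My,tau5 [-0.3499 -4.8755  0.3615 -0.9155] sd [0.001 0.91  0.041 0.057]
```

Call:
servo_tool(
  deltas=[
    {"translation":[0,0,0],"angular":[0,0.12,0],"gripper":1},
    {"translation":[0,0,0],"angular":[0,0.24,0],"gripper":1},
    {"translation":[0,0,0],"angular":[0,0.32,0],"gripper":1},
    {"translation":[0,0,0],"angular":[0,0.32,0],"gripper":1},
    {"translation":[0,0,0],"angular":[0,0.32,0],"gripper":1},
  ],
)

```text
time_s: 9.45
position: [0.4646, 0.2495, 0.1274]
tcp_rot: [0.093, 0.995, -0.001, 0.016]
contact_force: [0.1, -0.6, -5.6]
gripper_width: 0.0467
grasp_force: 65.0
```

```bash
python3 -c "
from h import *; avg(10)"
```

```text
t 9.95 tilt,Fz,My,tau5 [-0.0299 -4.7558 -0.0054 -0.136 ] sd [0.    0.354 0.017 0.056]
```

Call:
servo_tool(
  deltas=[
    {"translation":[0,0,0],"angular":[0,-0.12,0],"gripper":1},
    {"translation":[0,0,0],"angular":[0,-0.2,0],"gripper":1},
    {"translation":[0,0,0],"angular":[0,-0.2,0],"gripper":1},
    {"translation":[0,0,0],"angular":[0,-0.12,0],"gripper":1},
    {"translation":[0,0,0],"angular":[0,0,0],"gripper":1},
  ],
)

```text
time_s: 10.37
position: [0.4592, 0.2509, 0.127]
tcp_rot: [0.09, 0.996, -0.001, 0.011]
contact_force: [-0.4, -1.1, -6.4]
gripper_width: 0.047
grasp_force: 65.0
```

Call:
servo_tool(
  deltas=[
    {"translation":[0,0,0],"angular":[0,0,0],"gripper":1},
    {"translation":[0,0,0],"angular":[0,0,0],"gripper":1},
    {"translation":[0,0,0],"angular":[0,0,0],"gripper":1},
  ],
)

```text
time_s: 10.62
position: [0.4629, 0.2496, 0.127]
tcp_rot: [0.093, 0.996, -0.002, 0.015]
contact_force: [-0.4, -0.6, -5.0]
gripper_width: 0.0472
grasp_force: 65.0
```

```bash
python3 -c "
from h import *; avg(20)"
```

```text
t 11.62 tilt,Fz,My,tau5 [-0.0299 -4.7208  0.0183 -0.1251] sd [0.    0.446 0.026 0.022]
```

Call:
servo_tool(
  deltas=[
    {"translation":[0,0,0],"angular":[0,0.12,0],"gripper":1},
    {"translation":[0,0,0],"angular":[0,0.24,0],"gripper":1},
    {"translation":[0,0,0],"angular":[0,0.3,0],"gripper":1},
    {"translation":[0,0,0],"angular":[0,0.3,0],"gripper":1},
    {"translation":[0,0,0],"angular":[0,0.18,0],"gripper":1},
  ],
)

```text
time_s: 12.03
position: [0.4673, 0.249, 0.1254]
tcp_rot: [0.094, 0.993, 0.007, -0.072]
contact_force: [-1.0, -0.4, -3.7]
gripper_width: 0.047
grasp_force: 65.1
```

Call:
servo_tool(
  deltas=[
    {"translation":[0,0,0],"angular":[0,-0.12,0],"gripper":1},
    {"translation":[0,0,0],"angular":[0,-0.12,0],"gripper":1},
    {"translation":[0,0,0],"angular":[0,-0.12,0],"gripper":1},
    {"translation":[0,0,0],"angular":[0,-0.12,0],"gripper":1},
  ],
)

```text
time_s: 12.37
position: [0.463, 0.2505, 0.1278]
tcp_rot: [0.092, 0.996, 0.002, -0.015]
contact_force: [0.5, 0.5, -4.4]
gripper_width: 0.0468
grasp_force: 65.0
```

```bash
python3 -c "
from h import *; avg(20)"
```

```text
t 13.37 tilt,Fz,My,tau5 [ 0.03   -4.5222 -0.0272  0.1364] sd [0.    0.435 0.022 0.023]
```

Call:
servo_tool(
  deltas=[
    {"translation":[0,0,0],"angular":[0,0.04,0],"gripper":1},
    {"translation":[0,0,0],"angular":[0,0.07,0],"gripper":1},
    {"translation":[0,0,0],"angular":[0,0.07,0],"gripper":1},
    {"translation":[0,0,0],"angular":[0,0.07,0],"gripper":1},
    {"translation":[0,0,0],"angular":[0,0.07,0],"gripper":1},
  ],
)

```text
time_s: 13.78
position: [0.4627, 0.25, 0.1272]
tcp_rot: [0.092, 0.994, 0.005, -0.05]
contact_force: [-0.2, -0.5, -4.3]
gripper_width: 0.0467
grasp_force: 65.0
```

```bash
python3 -c "
from h import *; avg(20)"
```

```text
t 14.78 tilt,Fz,My,tau5 [ 0.1    -4.6569 -0.0869  0.4394] sd [0.    0.488 0.024 0.007]
```

Call:
servo_tool(
  deltas=[
    {"translation":[0,0,0],"angular":[0,-0.06,0],"gripper":1},
    {"translation":[0,0,0],"angular":[0,-0.12,0],"gripper":1},
    {"translation":[0,0,0],"angular":[0,-0.18,0],"gripper":1},
    {"translation":[0,0,0],"angular":[0,-0.2,0],"gripper":1},
    {"translation":[0,0,0],"angular":[0,-0.2,0],"gripper":1},
  ],
)

```text
time_s: 15.2
position: [0.4612, 0.25, 0.1269]
tcp_rot: [0.092, 0.995, -0.005, 0.049]
contact_force: [0.1, 0.1, -4.5]
gripper_width: 0.0467
grasp_force: 65.0
```

Call:
servo_tool(
  deltas=[
    {"translation":[0,0,0],"angular":[0,0,0],"gripper":1},
    {"translation":[0,0,0],"angular":[0,0,0],"gripper":1},
    {"translation":[0,0,0],"angular":[0,0,0],"gripper":1},
    {"translation":[0,0,0],"angular":[0,0,0],"gripper":1},
  ],
)

```text
time_s: 15.53
position: [0.4635, 0.25, 0.1274]
tcp_rot: [0.092, 0.994, -0.005, 0.05]
contact_force: [0.7, -0.5, -4.8]
gripper_width: 0.0473
grasp_force: 65.0
```

```bash
python3 -c "
from h import *; avg(20)"
```

```text
t 16.53 tilt,Fz,My,tau5 [-0.1    -4.6094  0.082  -0.3932] sd [0.    0.35  0.034 0.007]
```

Call:
servo_tool(
  deltas=[
    {"translation":[0,0,0],"angular":[0,0.06,0],"gripper":1},
    {"translation":[0,0,0],"angular":[0,0.1,0],"gripper":1},
    {"translation":[0,0,0],"angular":[0,0.1,0],"gripper":1},
    {"translation":[0,0,0],"angular":[0,0.1,0],"gripper":1},
  ],
)

```text
time_s: 16.87
position: [0.4635, 0.25, 0.1273]
tcp_rot: [0.093, 0.996, 0.0, 0.001]
contact_force: [0.2, -0.3, -5.2]
gripper_width: 0.0469
grasp_force: 65.0
```

Call:
servo_tool(
  deltas=[
    {"translation":[0,0,20],"angular":[0,0,0],"gripper":1},
    {"translation":[0,0,45],"angular":[0,0,0],"gripper":1},
    {"translation":[0,0,70],"angular":[0,0,0],"gripper":1},
    {"translation":[0,0,85],"angular":[0,0,0],"gripper":1},
    {"translation":[0,0,95],"angular":[0,0,0],"gripper":1},
  ],
)

```text
time_s: 17.28
position: [0.4607, 0.2494, 0.0301]
tcp_rot: [0.092, 0.996, -0.001, -0.001]
contact_force: [-0.2, -0.2, -5.2]
gripper_width: 0.0471
grasp_force: 65.0
```

Call:
servo_tool(
  deltas=[
    {"translation":[0,0,3],"angular":[0,0,0],"gripper":1},
    {"translation":[0,0,6],"angular":[0,0,0],"gripper":1},
    {"translation":[0,0,8],"angular":[0,0,0],"gripper":1},
    {"translation":[0,0,9],"angular":[0,0,0],"gripper":1},
    {"translation":[0,0,9],"angular":[0,0,0],"gripper":1},
  ],
)

```text
time_s: 17.7
position: [0.4638, 0.2505, 0.0242]
tcp_rot: [0.092, 0.996, 0.001, 0.001]
contact_force: [-0.0, 0.5, -4.8]
gripper_width: 0.0469
grasp_force: 65.0
```

```bash
python3 -c "
from h import *; feel()"
```

```text
t 17.7 pos [0.4638 0.2505 0.0242] F [-0.02  0.53 -4.83] Mtool [-0.01  -0.024  0.012] Mw [ 0.005 -0.025 -0.012] tau [ 1.7000e-02 -4.0004e+01 -2.0005e+01  1.6000e-02  2.3000e-02  0.0000e+00] w 0.0469 g 65.0
```

Call:
servo_tool(
  deltas=[
    {"translation":[0,0,1],"angular":[0,0,0],"gripper":1},
    {"translation":[0,0,1],"angular":[0,0,0],"gripper":1},
    {"translation":[0,0,2],"angular":[0,0,0],"gripper":1},
    {"translation":[0,0,2],"angular":[0,0,0],"gripper":1},
  ],
)

```text
time_s: 18.03
position: [0.4639, 0.2506, 0.024]
tcp_rot: [0.092, 0.996, 0.0, 0.001]
contact_force: [-4.6, -1.5, 12.7]
gripper_width: 0.0472
grasp_force: 67.1
```

Call:
servo_tool(
  deltas=[
    {"translation":[0,0,1],"angular":[0,0,0],"gripper":1},
    {"translation":[0,0,1],"angular":[0,0,0],"gripper":1},
  ],
)

```text
time_s: 18.2
position: [0.4639, 0.2506, 0.024]
tcp_rot: [0.092, 0.996, 0.0, 0.0]
contact_force: [-6.4, -3.3, 20.7]
gripper_width: 0.047
grasp_force: 67.9
```

Call:
servo_tool(
  deltas=[
    {"translation":[0,0,1],"angular":[0,0,0],"gripper":1},
    {"translation":[0,0,1],"angular":[0,0,0],"gripper":1},
  ],
)

```text
time_s: 18.37
position: [0.4639, 0.2506, 0.024]
tcp_rot: [0.092, 0.996, -0.0, 0.0]
contact_force: [-9.5, -4.1, 27.2]
gripper_width: 0.0474
grasp_force: 68.8
```

Call:
servo_tool(
  deltas=[
    {"translation":[0,0,-3],"angular":[0,0,0],"gripper":1},
    {"translation":[0,0,-4],"angular":[0,0,0],"gripper":0.1},
    {"translation":[0,0,-4],"angular":[0,0,0],"gripper":-0.6},
    {"translation":[0,0,-4],"angular":[0,0,0],"gripper":-1},
    {"translation":[0,0,-4],"angular":[0,0,0],"gripper":-1},
  ],
)

```text
time_s: 18.78
position: [0.4633, 0.2503, 0.0233]
tcp_rot: [0.092, 0.996, 0.0, 0.0]
contact_force: [0.0, 0.5, -0.4]
gripper_width: 0.0806
grasp_force: 0.0
```

Call:
servo_tool(
  deltas=[
    {"translation":[0,0,0],"angular":[0,0,0],"gripper":-1},
    {"translation":[0,0,-25],"angular":[0,0,0],"gripper":-1},
    {"translation":[0,0,-60],"angular":[0,0,0],"gripper":-1},
    {"translation":[0,0,-85],"angular":[0,0,0],"gripper":-1},
    {"translation":[0,0,-100],"angular":[0,0,0],"gripper":-1},
  ],
)

```text
time_s: 19.2
position: [0.4647, 0.2509, 0.1262]
tcp_rot: [0.092, 0.996, 0.001, 0.002]
contact_force: [1.6, -0.9, 0.5]
gripper_width: 0.0855
grasp_force: 0.0
```

Call:
servo_tool(
  deltas=[
    {"translation":[0,0,0],"angular":[0,0,0],"gripper":-1},
    {"translation":[0,0,0],"angular":[0,0,0],"gripper":-1},
    {"translation":[0,0,0],"angular":[0,0,0],"gripper":-1},
  ],
)

```text
time_s: 19.45
position: [0.4619, 0.2497, 0.1221]
tcp_rot: [0.092, 0.996, -0.0, -0.001]
contact_force: [0.3, 0.3, 0.0]
gripper_width: 0.0853
grasp_force: 0.0
```

```bash
python3 -c "
from h import *; avg(16); plan(.4832,-.0199,.13,165.2)"
```

```text
t 20.25 tilt,Fz,My,tau5 [ 0.0011 -0.1355  0.008   0.0027] sd [0.001 0.4   0.021 0.009]
t 20.25 pos [0.4629 0.2501 0.1233] yaw 169.41 w 0.0854643280233466 joints [ 0.41  0.27  1.95 -0.    0.92 -0.97]
shift mm [ -69.6 -261.7   -6.7] rotvec [0.0001 0.0001 0.0735]
```

Moment and weight agree that the left case holds the part. The low-end weight shift fits about 0.03 N·m, where about 0.04 is expected. It also weighs about 460 g, more than any silent case can. I'll regrasp it.

Call:
servo_tool(
  deltas=[
    {"translation":[0,0,30],"angular":[0,0,0],"gripper":-1},
    {"translation":[0,0,60],"angular":[0,0,0],"gripper":-1},
    {"translation":[0,0,85],"angular":[0,0,0],"gripper":-1},
    {"translation":[0,0,99],"angular":[0,0,0],"gripper":-1},
    {"translation":[0,0,99],"angular":[0,0,0],"gripper":-0.4},
  ],
)

```text
time_s: 20.67
position: [0.4597, 0.2487, 0.0209]
tcp_rot: [0.092, 0.996, -0.002, -0.003]
contact_force: [-1.0, -0.8, 0.2]
gripper_width: 0.0752
grasp_force: 0.0
```

Call:
servo_tool(
  deltas=[
    {"translation":[0,0,0],"angular":[0,0,0],"gripper":0.2},
    {"translation":[0,0,0],"angular":[0,0,0],"gripper":1},
    {"translation":[0,0,0],"angular":[0,0,0],"gripper":1},
    {"translation":[0,0,0],"angular":[0,0,0],"gripper":1},
    {"translation":[0,0,0],"angular":[0,0,0],"gripper":1},
  ],
)

```text
time_s: 21.08
position: [0.4643, 0.2507, 0.0258]
tcp_rot: [0.092, 0.996, 0.001, 0.002]
contact_force: [0.8, -0.4, 3.9]
gripper_width: 0.047
grasp_force: 65.8
```

Call:
servo_tool(
  deltas=[
    {"translation":[0,0,-10],"angular":[0,0,0],"gripper":1},
    {"translation":[0,0,-30],"angular":[0,0,0],"gripper":1},
    {"translation":[0,0,-60],"angular":[0,0,0],"gripper":1},
    {"translation":[0,0,-90],"angular":[0,0,0],"gripper":1},
    {"translation":[0,0,-110],"angular":[0,0,0],"gripper":1},
  ],
)

```text
time_s: 21.5
position: [0.4629, 0.2502, 0.1367]
tcp_rot: [0.092, 0.996, 0.0, 0.001]
contact_force: [0.9, 0.7, -4.5]
gripper_width: 0.0469
grasp_force: 65.1
```

Call:
servo_tool(
  deltas=[
    {"translation":[0,0,-20],"angular":[0,0.12,0],"gripper":1},
    {"translation":[0,0,-35],"angular":[0,0.24,0],"gripper":1},
    {"translation":[0,0,-40],"angular":[0,0.35,0],"gripper":1},
    {"translation":[0,0,-40],"angular":[0,0.35,0],"gripper":1},
    {"translation":[0,0,-40],"angular":[0,0.35,0],"gripper":1},
  ],
)

```text
time_s: 21.92
position: [0.4634, 0.2493, 0.1734]
tcp_rot: [0.092, 0.981, 0.016, -0.173]
contact_force: [5.7, -0.2, -6.6]
gripper_width: 0.0468
grasp_force: 65.2
```

```bash
python3 -c "
from h import *; feel(); avg(16)"
```

```text
t 21.92 pos [0.4634 0.2493 0.1734] F [ 5.69 -0.16 -6.63] Mtool [-0.049 -0.965  0.023] Mw [-0.141 -0.956 -0.038] tau [-6.8700e-01 -4.3322e+01 -2.7150e+01  1.1790e+00  2.4760e+00 -4.0000e-02] w 0.0468 g 65.2
t 22.72 tilt,Fz,My,tau5 [ 0.3502 -4.5495 -0.4052  1.6611] sd [0.001 0.358 0.033 0.033]
```

Call:
servo_tool(
  deltas=[
    {"translation":[0,0,0],"angular":[0,-0.12,0],"gripper":1},
    {"translation":[0,0,0],"angular":[0,-0.24,0],"gripper":1},
    {"translation":[0,0,0],"angular":[0,-0.36,0],"gripper":1},
    {"translation":[0,0,0],"angular":[0,-0.48,0],"gripper":1},
    {"translation":[0,0,0],"angular":[0,-0.6,0],"gripper":1},
  ],
)

```text
time_s: 23.13
position: [0.4627, 0.2501, 0.1752]
tcp_rot: [0.092, 0.988, -0.011, 0.126]
contact_force: [1.0, -2.2, -4.8]
gripper_width: 0.0469
grasp_force: 65.1
```

Call:
servo_tool(
  deltas=[
    {"translation":[0,0,0],"angular":[0,-0.1,0],"gripper":1},
    {"translation":[0,0,0],"angular":[0,-0.1,0],"gripper":1},
    {"translation":[0,0,0],"angular":[0,-0.1,0],"gripper":1},
    {"translation":[0,0,0],"angular":[0,-0.1,0],"gripper":1},
    {"translation":[0,0,0],"angular":[0,-0.1,0],"gripper":1},
  ],
)

```text
time_s: 23.55
position: [0.4644, 0.2504, 0.1751]
tcp_rot: [0.092, 0.98, -0.016, 0.173]
contact_force: [0.5, 1.0, -4.3]
gripper_width: 0.0469
grasp_force: 65.2
```

```bash
python3 -c "
from h import *; avg(16)"
```

```text
t 24.35 tilt,Fz,My,tau5 [-0.3498 -4.7212  0.394  -1.044 ] sd [0.    0.572 0.03  0.012]
```

Call:
servo_tool(
  deltas=[
    {"translation":[0,0,0],"angular":[0,0.12,0],"gripper":1},
    {"translation":[0,0,0],"angular":[0,0.24,0],"gripper":1},
    {"translation":[0,0,0],"angular":[0,0.35,0],"gripper":1},
    {"translation":[0,0,0],"angular":[0,0.35,0],"gripper":1},
  ],
)

```text
time_s: 24.68
position: [0.4677, 0.2501, 0.1756]
tcp_rot: [0.094, 0.996, 0.001, 0.002]
contact_force: [1.6, -0.0, -4.2]
gripper_width: 0.0469
grasp_force: 65.2
```

```bash
python3 -c "
from h import *; feel(); plan(.6375,-.0744,.174,169.4)"
```

```text
t 24.68 pos [0.4677 0.2501 0.1756] F [ 1.63 -0.01 -4.17] Mtool [-0.012 -0.191 -0.037] Mw [-0.024 -0.19   0.036] tau [  0.037 -35.314 -25.374   0.513   0.943  -0.505] w 0.0469 g 65.2
t 24.6833 pos [0.4677 0.2501 0.1756] yaw 169.26 w 0.046898447859725606 joints [ 0.41  0.2   1.91  0.    1.03 -0.97]
shift mm [-227.3 -287.2    1.6] rotvec [ 0.0028  0.0036 -0.0024]
```

I caught a knock at 21.9 s (a sideways spike of 5.7 N and −0.97 N·m) as the part hit the low end. That confirms this case rattles. I'll carry it to the mat.

Call:
servo_tool(
  deltas=[
    {"translation":[0,0,0],"angular":[0,0,0],"gripper":1},
    {"translation":[-7,-9,0],"angular":[0,0,0],"gripper":1},
    {"translation":[-23,-29,0],"angular":[0,0,0],"gripper":1},
    {"translation":[-42,-52,0],"angular":[0,0,0],"gripper":1},
    {"translation":[-61,-76,0],"angular":[0,0,0],"gripper":1},
  ],
)

```text
time_s: 25.1
position: [0.5075, 0.1634, 0.1738]
tcp_rot: [0.091, 0.996, -0.001, 0.0]
contact_force: [1.8, 0.3, -3.5]
gripper_width: 0.0473
grasp_force: 65.2
```

Call:
servo_tool(
  deltas=[
    {"translation":[-19,-24,0],"angular":[0,0,0],"gripper":1},
    {"translation":[-38,-48,0],"angular":[0,0,0],"gripper":1},
    {"translation":[-57,-72,0],"angular":[0,0,0],"gripper":1},
    {"translation":[-76,-96,0],"angular":[0,0,0],"gripper":1},
    {"translation":[-95,-120,0],"angular":[0,0,0],"gripper":1},
  ],
)

```text
time_s: 25.52
position: [0.5791, 0.0275, 0.1738]
tcp_rot: [0.092, 0.996, -0.001, 0.0]
contact_force: [0.0, 0.2, -4.5]
gripper_width: 0.047
grasp_force: 65.2
```

Call:
servo_tool(
  deltas=[
    {"translation":[-19,-24,0],"angular":[0,0,0],"gripper":1},
    {"translation":[-38,-48,0],"angular":[0,0,0],"gripper":1},
    {"translation":[-54,-68,0],"angular":[0,0,0],"gripper":1},
    {"translation":[-65,-82,0],"angular":[0,0,0],"gripper":1},
    {"translation":[-72,-90,0],"angular":[0,0,0],"gripper":1},
  ],
)

```text
time_s: 25.93
position: [0.6341, -0.0747, 0.1739]
tcp_rot: [0.093, 0.996, -0.001, 0.0]
contact_force: [0.5, 0.1, -4.6]
gripper_width: 0.0471
grasp_force: 65.2
```

Call:
servo_tool(
  deltas=[
    {"translation":[0,0,0],"angular":[0,0,0],"gripper":1},
    {"translation":[0,0,0],"angular":[0,0,0],"gripper":1},
    {"translation":[0,0,0],"angular":[0,0,0],"gripper":1},
    {"translation":[0,0,0],"angular":[0,0,0],"gripper":1},
    {"translation":[0,0,0],"angular":[0,0,0],"gripper":1},
  ],
)

```text
time_s: 26.35
position: [0.6338, -0.0716, 0.1742]
tcp_rot: [0.091, 0.996, 0.0, -0.0]
contact_force: [0.2, 0.7, -5.0]
gripper_width: 0.0469
grasp_force: 65.2
```

```bash
python3 - <<'E'
from h import *
from cell import optics
feel(); avg(12); plan(.6375,-.0744,.174,169.4)
p,_=optics.grab_frame('scene'); cv2.imwrite('pics/s2.png',p[:,:,::-1])
p,_=optics.grab_frame('top')
for o in labels(p,optics.get_calibration('top')): print(o)
E
```

```text
t 26.35 pos [ 0.6338 -0.0716  0.1742] F [ 0.2   0.68 -5.01] Mtool [-0.024  0.012  0.044] Mw [ 0.026  0.007 -0.044] tau [-1.0400e-01 -4.6624e+01 -2.8156e+01 -8.0000e-03  2.4000e-02  2.0000e-03] w 0.0469 g 65.2
t 26.95 tilt,Fz,My,tau5 [ 1.0000e-04 -4.4871e+00 -1.4700e-02  1.9100e-02] sd [0.    0.485 0.026 0.003]
t 26.95 pos [ 0.6344 -0.073   0.1742] yaw 169.41 w 0.04675696224911213 joints [-0.18  0.4   1.65  0.    1.09 -1.57]
shift mm [-3.3 -0.8  0.2] rotvec [ 0.     -0.0001  0.0001]
(array([ 0.4486727 , -0.24883328]), np.float64(-148.34665969189703), array([0.02547119, 0.08022054]), 221)
```

View pics/s2.png

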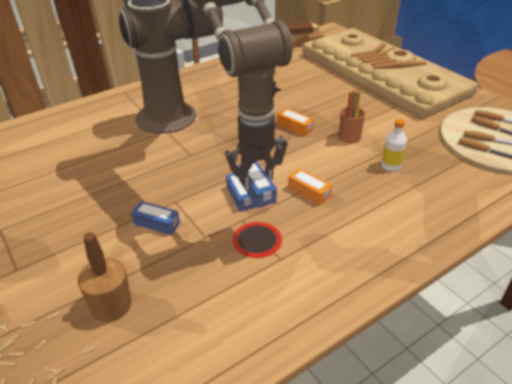

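The scene view shows the case held level at about (262,185), raised over the mat. The other two cases and all the bystanders stand untouched. I'll hand the job in.

```bash
python3 -c "
from cell import finish_job; print(finish_job())"
```

```text
the job is handed in; nothing more can be done
None
```

I handed the job in at about 27 s, holding the left-hand case still and level over the middle of the red mat, its underside about 15 cm above the bench; I picked it from one felt knock, a weight shift when tipped and a weight of about 460 g (a silent case weighs at most 400 g), so I never lifted the other two, and the verdict was not shown.

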